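# Angle the tube rack past the post into its bay

### The job

Push the empty single-row tube rack along the bench into the grey rack bay, working one end in behind the post that stands before the mouth and then swinging the other end in, until the rack lies flat against the bay's back wall along its whole length. Only push it: it must not be lifted off the bench or tipped over. Leave everything else standing where it is.

Things in the scene. Friction and masses are not known exactly. Their poses are not given: they have to be found in the camera images.
- rack: Empty single-row tube rack: black plastic bar with ten square openings, 220 mm long, 36 wide, 40 tall, 0.25 to 0.5 kg, loose on the bench (a few newtons slide it); its sides are solid and can be pushed anywhere. Origin: centre of the underside; y axis along its length, z up. Starts on the robot's side of the bay, roughly crosswise.
- dock: Rack bay: grey metal back wall and two end walls, 30 mm tall, 8 thick, no floor, fixed to the bench, a little turned, open to the robot. Origin: on the bench, middle of the back wall's inner face; x points from the mouth into the back wall, y along it. End walls' inner faces at y = -140 and +140 mm; they reach forward to x = -60 mm.
- seat (a point): Point on the bench, 18 mm in front of the middle of the bay's back wall; axes as the bay's. The rack's origin lies on this line (x = 0 here) when it is flat against the wall; anywhere between the end walls along y will do.
- post: Fixed dark steel post, 20 mm across, 55 tall, its axis 78 mm in front of the back wall's inner face and 65 to 75 mm left or right of the bay's middle. 68 mm are free between it and the back wall, about 200 to its far end wall: the rack cannot enter squarely, its end on the post's side must go in first, behind the post. Origin: axis, bench level.
- cap: Thin steel disc, 20 mm across, 1.5 thick, in the mouth opposite the post: an unused post position, no obstacle.
- pot_a: Bystander, loose, to be left alone: specimen pot, white screw cap, 48 mm across, 55 tall, behind the bay's back wall. Origin at the centre of its underside.
- stand: Bystander, loose, to be left alone: grey 45 x 45 x 30 mm block holding one red-capped tube, 79 mm tall in all, behind the bay's back wall. Origin at the centre of its underside.
- pot_b: Bystander, loose, to be left alone: specimen pot, white screw cap, 52 mm across, 60 tall, on the robot's side, to its left. Origin at the centre of its underside.
- tape: Bystander, loose, to be left alone: roll of paper tape lying flat, 64 mm across, 20 high, on the robot's side, to its right. Origin at the centre of its underside.
- marker: Bystander, loose, to be left alone: white marker pen lying on the bench, about 125 mm long, 13 thick, off to the left. Origin at the underside, near the middle of its length.
- scanner: Bystander, loose, to be left alone: white barcode reader on its stand, about 120 x 120 mm, 150 tall, off to the right. Origin at the centre of its underside.
- full_rack: Bystander, loose, to be left alone: black rack 80 x 200 mm filled with red-capped tubes, 95 tall, off to the left. Origin at the centre of its underside.
Not all that is in view belongs to the job. Of the things that look like the rack, the largest one is meant.

How it is judged:
At the end, for the whole second after the job is handed in: The rack stands flat on the bench between the bay's end walls, its length against the back wall: its middle within 7 mm of touching it, parallel to it within 0.05 rad, at rest (x of rack in the frame of dock between -0.025 and -0.012 m and y of rack in the frame of dock between -0.035 and 0.035 m and angle between the y axis of rack and the y axis of dock, either way round below 0.05 rad and height (world z) of rack below 0.006 m and angle between rack's own z axis and vertical below 0.08 rad and linear speed of rack below 0.01 m/s).
It fails at once if the rack is lifted off the bench (more than 12 mm) (height (world z) of rack above 0.012 m).
It fails at once if the rack is tipped (more than 0.3 rad) (angle between rack's own z axis and vertical above 0.3 rad).
It fails at once if a bystander is moved more than 20 mm or tipped (distance of any of pot_a, stand, pot_b, tape, marker, scanner, full_rack from where it was at the start of the episode above 0.02 m or angle between any of pot_a, stand, pot_b, tape, marker, scanner, full_rack's own z axis and vertical above 0.3 rad).
It also fails if it takes over 72 s, if anything falls off the work surface, if the arm or the gripper's body presses on something with over 40 N, if the wrist force passes 120 N, or if a joint passes its speed limit or range.

### The arm

A 6-joint arm with a two-finger parallel gripper is mounted at the origin on the work surface. World frame = base frame: x ahead of the robot, y to its left, z up, the work surface at z = 0. Lengths are in m, angles in rad, forces in N, time in s.
With the tool pointing down it reaches from about 0.3 to 0.825 m from the base axis. Payload 5.4 kg.
Tool frame: the origin (TCP) lies on the centre line of the jaws, within the pads' length; the fingertips stand 25 mm ahead of it and the grasp point (between the pads) lies 6 mm ahead of it; z points along the fingers, y is the line along which they close (so a half turn about z gives the same grasp; the last joint's range is limited). The gripper opens to 92 mm and grips with 3 to 60 N. Pads are 20 mm wide; open, the fingers measure 128 mm over their backs; the gripper's body (75 mm by 189 mm) begins 69 mm behind the grasp point.
Start: joints at [1.08, 0.158, 1.597, -0, 1.386, -0.21], TCP at [0.159, 0.552, 0.24] pointing down, gripper open.
Joint ranges: [-2.91, 2.91], [-0.94, 2.29], [0.18, 2.7], [-1.29, 4.43], [0.17, 2.64], [-3, 3]. Speed limits (rad/s): [2.57, 2.57, 3.14, 3.14, 3.14, 3.14].

### API

Orientations are given as a unit quaternion [x, y, z, w].
In Python, from workcell import ctrl gives the robot as it stands. The module is installed in compiled form; this text tells all that it offers.
- The arm moves only by the tool drive_tool, never from a script. Its argument "plan" is a list of rows, each a list of 7 numbers: the shift along the tool's x, y, z in m, then the turn, a rotation vector about the tool's x, y, z in rad, then the finger opening in m, from 0 to 0.0919. A call has 1 to 12 rows; each row is the pose to reach, as a shift and turn from the pose commanded when the call began, along the tool's axes at that moment; what a row does not reach only later rows make up. A row lasts 1/12 s, in which the tool goes at most 41.7 mm and 7.16 degrees, less where a joint would pass 70% of its speed; a pose out of reach is approached as far as the arm can. A call with a gripper value outside its range is refused whole. The fingers move at their own pace and stop on an object; "squeeze" is the grip in N (left out, the last holds). Time passes only in rows, so rows that repeat a pose let the fingers close. It gives the time, the measured TCP pose, the force, the opening and the grip force at its end, in the units of the state.
- ctrl.sense(): the state, without advancing time (a new reading comes with each control period).
- ctrl.capture(name): name is "scene" or "side" or "wrist"; returns a dict with "img" (400x640x3 uint8, red, green, blue), "K" (3x3 intrinsics, pixels), "position" and "rotation" of the camera in the world; the wrist camera has in their place "T_tool_cam" (4x4, takes a point from camera to tool coordinates, whose origin is the TCP and whose axes are the flange's). Camera axes: x right, y down, z forward; pixel columns grow to the right and rows downward; lengths in m; the calibration is good to about 2 mm. A picture is of the moment at which its call begins: read the wrist's pose just before it. There is no depth.
- ctrl.job_done(): hands the job in; it is judged then, once.
The state is a dict: "time": time; "qpos": joint angles; "qvel": joint speeds; "effort": joint torques, N m; "position": TCP position; "tcp_rot": TCP orientation; "force": force on the tool from outside, world axes, zero at the start; "torque": the same for the moment, N m; "opening": finger opening in m; "grasp_force": force on a finger pad.
Only numpy, scipy, OpenCV 4.12 (cv2) and the standard library are available. Lean on these libraries where they do the work, as an engineer would, in place of code of your own. Each camera call takes 0.05 s, during which the arm holds its last target. There are 200 camera calls.

## Working session

There is one attempt and no reset: what is moved stays moved. The work goes in short steps, Python scripts to look and compute and a tool call to move; the robot and the scene stay as the last step left them, time stands still between calls to the robot, and variables do not carry over. Pictures are saved under pics/ and viewed, at most 10 in all, crops included, and the job is handed in when it is done.

Besides the shell and the picture viewer there is one more tool, called as name(argument=value, ...), one argument or row to a line, values as JSON. drive_tool: Moves the arm, as the interface text tells. Its arguments: {"type":"object","properties":{"plan":{"type":"array","items":{"type":"array","items":{"type":"number"}}},"squeeze":{"type":"number"}},"required":["plan"]}

```bash
mkdir -p pics; cat > h.py <<'E'
import numpy as np, cv2
from scipy.spatial.transform import Rotation as R
from workcell import ctrl
def cam(n):
    s=ctrl.sense(); c=ctrl.capture(n); K=np.array(c["K"])
    if n=="wrist":
        T=np.eye(4);T[:3,:3]=R.from_quat(s["tcp_rot"]).as_matrix() if np.size(s["tcp_rot"])==4 else np.array(s["tcp_rot"]);T[:3,3]=s["position"]
        T=T@np.array(c["T_tool_cam"]);p,r=T[:3,3],T[:3,:3]
    else:
        p=np.array(c["position"]);r=np.array(c["rotation"])
        if r.size==4:r=R.from_quat(r).as_matrix()
    return c["img"],K,p,r
def pt(K,p,r,u,v,z=0):
    d=r@np.linalg.inv(K)@[u,v,1]; return p+d*(z-p[2])/d[2]
def proj(K,p,r,X):
    q=K@(r.T@(np.asarray(X,float)-p)); return q[:2]/q[2]
def save(n,img): cv2.imwrite("pics/"+n+".png",img[:,:,::-1])
E
python3 - <<'E'
from h import *
print(ctrl.sense())
for n in("scene","side"):
    i,K,p,r=cam(n); save(n,i); np.savez(n,i=i,K=K,p=p,r=r); print(n,K,p,r)
E
```

```text
{'time': 0.0, 'qpos': array([ 1.07991550e+00,  1.59054070e-01,  1.59822276e+00, -7.03185359e-06,
        1.38619242e+00, -2.10099174e-01]), 'qvel': array([-3.57357869e-05,  2.14033663e-04, -1.31680078e-04,  9.96029194e-04,
        7.17605651e-04,  8.03507397e-04]), 'effort': array([-1.47372761e-03, -3.85558963e+01, -3.22109592e+01,  7.00953417e-02,
        3.77210230e-02, -1.32628134e-04]), 'position': array([0.15907955, 0.55195475, 0.2386208 ]), 'tcp_rot': array([ 1.39929403e-01,  9.90161038e-01, -8.82440916e-04, -3.18926915e-04]), 'force': array([-0.35132539,  0.15789075,  0.57434452]), 'torque': array([-0.04344233, -0.00580512, -0.00016645]), 'grasp_force': 0.0, 'opening': 0.09196322452461113}
scene [[417.7241655    0.         323.33444942]
 [  0.         417.7241655  198.43291527]
 [  0.           0.           1.        ]] [1.09257078 0.49158223 1.21958903] [[-0.61095959  0.68546753 -0.39605889]
 [ 0.79161619  0.52360555 -0.3149302 ]
 [-0.00849579 -0.50593626 -0.86252903]]
side [[397.03845559   0.         321.90965808]
 [  0.         397.03845559 203.07262548]
 [  0.           0.           1.        ]] [ 0.42079456 -0.80615762  0.68461637] [[ 0.99244326 -0.0567027   0.10881722]
 [-0.12145288 -0.58027802  0.8053115 ]
 [ 0.0174809  -0.81244214 -0.58277971]]
```

View pics/scene.png

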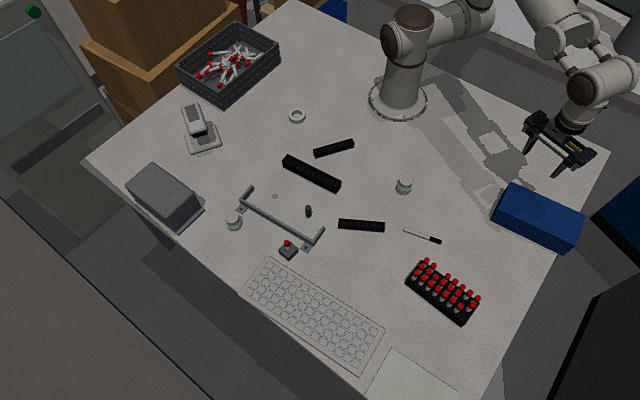

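View pics/side.png

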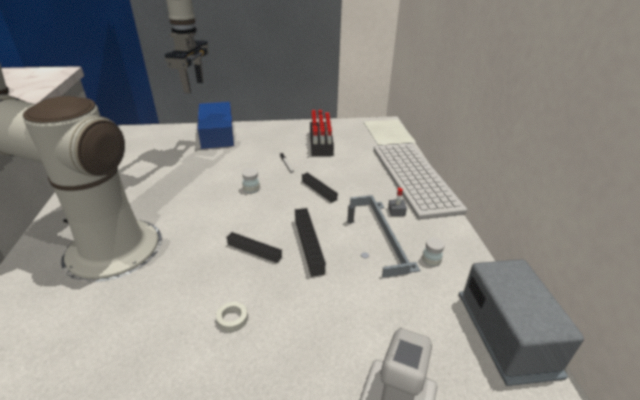

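Three black bars appear in the scene view, at (311,173), (334,148) and (361,225). The first is the longest and lies just before the bay, so it fits the description. I'll confirm it in an enlarged crop.

```bash
python3 - <<'E'
from h import *
i=np.load("scene.npz")["i"]
save("crop",cv2.resize(i[130:265,215:415],(800,540),interpolation=cv2.INTER_CUBIC))
E
```

```text
(no output)
```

View pics/crop.png

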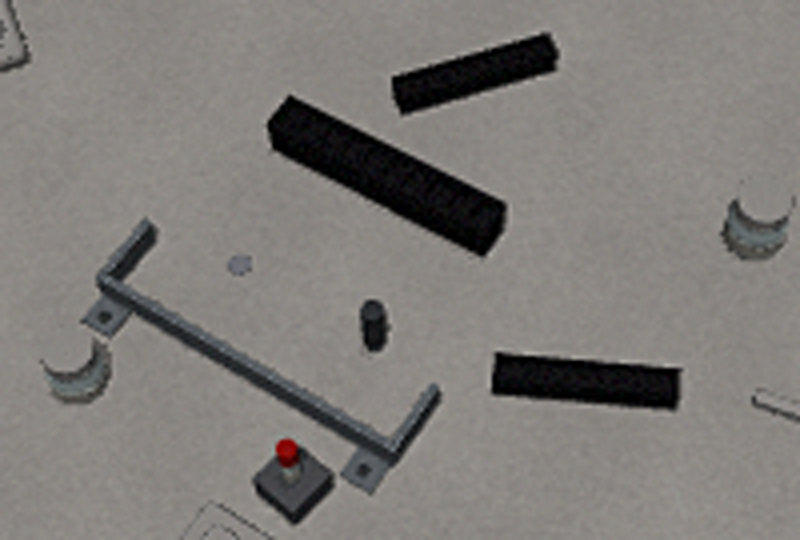

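The crop confirms it: the big rack runs from crop (290,97) to (490,250), clearly longer than the two decoys. The post is at (373,345), the cap at (240,265), and the bay's back wall runs from (110,280) to (390,450).

```bash
cat >> h.py <<'E'
from scipy.optimize import minimize
def boxpts(x,y,a,L=.22,W=.036,H=.04):
    c,s=np.cos(a),np.sin(a)
    return np.array([[x+c*u-s*v,y+s*u+c*v,z] for u in(-W/2,W/2) for v in(-L/2,L/2) for z in(0,H)])
def fitbox(views,x0):
    """views: (img,K,p,r); iou of dark mask near the guess vs projected box (4x sub-sampled)"""
    ms=[]
    for i,K,p,r in views:
        g=np.array([proj(K,p,r,X) for X in boxpts(*x0)]); lo=np.maximum((g.min(0)-14).astype(int),0); hi=(g.max(0)+14).astype(int)
        im=cv2.resize(i[lo[1]:hi[1],lo[0]:hi[0]],None,fx=4,fy=4,interpolation=cv2.INTER_CUBIC)
        m=(im.max(2)<45).astype(np.uint8)
        n,l,st,ce=cv2.connectedComponentsWithStats(m); k=1+np.argmax(st[1:,4]); ms.append(((l==k),lo,K,p,r))
    def f(q):
        e=0
        for m,lo,K,p,r in ms:
            g=np.array([proj(K,p,r,X) for X in boxpts(q[0],q[1],q[2])]); g=(g-lo+.5)*4-.5
            b=np.zeros(m.shape,np.uint8); cv2.fillConvexPoly(b,cv2.convexHull(np.round(g*16).astype(np.int32)),1,shift=4)
            e+=1-(m&(b>0)).sum()/(m|(b>0)).sum()
        return e
    x0=np.array(x0[:3]);S=x0+np.array([[0,0,0],[.015,0,0],[0,.015,0],[0,0,.1]])
    o=minimize(f,x0,method="Nelder-Mead",options=dict(initial_simplex=S,xatol=1e-4,fatol=1e-4,maxiter=300))
    return o.x,o.fun
E
python3 - <<'E'
from h import *
V={}
for n in("scene","side"):
    d=np.load(n+".npz"); V[n]=(d["i"],d["K"],d["p"],d["r"])
S=V["scene"][1:];C=lambda u,v,z=0:pt(*S,215+(u+.5)/4-.5,130+(v+.5)/4-.5,z)[:2].round(4)
a=C(290,97,.04);b=C(505,206,.04);print("rack",a,b)
m=C(388,165,.04);ang=np.arctan2(*(b-a)[::-1])-np.pi/2
for k in("scene","side"):print(k,fitbox([V[k]],[*m,ang]))
print("both",fitbox(list(V.values()),[*m,ang]))
for n,q in dict(wl=(118,278,.03),wr=(385,440,.03),tl=(150,222,.03),tr=(436,388,.03),outl=(100,280,.03),outr=(395,460,.03),post=(372,308,.055),postb=(374,345,0),cap=(240,265,0),potb=(755,245),d1=(400,90,.02),d1b=(555,50,.02),d2a=(495,375,.02),d2b=(680,390,.02)).items(): print(n,C(*q))
P=lambda u,v,z=0:pt(*V["side"][1:],u,v,z)[:2].round(4)
for n,q in dict(wl=(412,264,.03),wr=(373,200,.03),tl=(385,270,.03),tr=(350,200,.03),post=(351,207,.055),cap=(365,255)).items():print("s",n,P(*q))
E
```

```text
rack [ 0.4848 -0.15  ] [0.4619 0.0665]
scene (array([ 0.48785298, -0.040524  ,  0.11022186]), np.float64(0.07377049180327866))Traceback (most recent call last):
  File "<stdin>", line 8, in <module>
  File "h.py", line 29, in fitbox
    n,l,st,ce=cv2.connectedComponentsWithStats(m); k=1+np.argmax(st[1:,4]); ms.append(((l==k),lo,K,p,r))
                                                       ~~~~~~~~~^^^^^^^^^^
    return _wrapfunc(a, 'argmax', axis=axis, out=out, **kwds)
    return bound(*args, **kwds)
ValueError: attempt to get argmax of an empty sequence
```

```bash
sed -i 's/m=(im.max(2)<45).astype(np.uint8)/m=(cv2.threshold(im.max(2),0,1,cv2.THRESH_BINARY_INV+cv2.THRESH_OTSU)[1])/' h.py
python3 - <<'E'
from h import *
V={}
for n in("scene","side"):
    d=np.load(n+".npz"); V[n]=(d["i"],d["K"],d["p"],d["r"])
S=V["scene"][1:];C=lambda u,v,z=0:pt(*S,215+(u+.5)/4-.5,130+(v+.5)/4-.5,z)[:2].round(4)
x0=[.488,-.04,.11]
for k in("scene","side"):print(k,fitbox([V[k]],x0))
print("both",fitbox(list(V.values()),x0))
for n,q in dict(wl=(118,278,.03),wr=(385,440,.03),tl=(150,222,.03),tr=(436,388,.03),outl=(100,280,.03),outr=(395,460,.03),post=(372,308,.055),postb=(374,345,0),cap=(240,265,0),potb=(755,245),d1=(400,90,.02),d1b=(555,50,.02),d2a=(495,375,.02),d2b=(680,390,.02)).items(): print(n,C(*q))
P=lambda u,v,z=0:pt(*V["side"][1:],u,v,z)[:2].round(4)
for n,q in dict(wl=(412,264,.03),wr=(373,200,.03),tl=(385,270,.03),tr=(350,200,.03),post=(351,207,.055),cap=(365,255)).items():print("s",n,P(*q))
E
```

```text
scene (array([ 0.48865952, -0.04245861,  0.10289908]), np.float64(0.036473158138611295))
side (array([ 0.49042797, -0.04285896,  0.10319807]), np.float64(0.06572701022855187))
both (array([ 0.48925097, -0.04257697,  0.10794182]), np.float64(0.11282127767586914))
wl [ 0.7073 -0.1492]
wr [0.688  0.1174]
tl [ 0.6509 -0.1653]
tr [0.6279 0.1214]
outl [ 0.7178 -0.1597]
outr [0.6966 0.1342]
post [0.6123 0.045 ]
postb [0.616  0.0472]
cap [ 0.6251 -0.0915]
potb [0.343  0.2452]
d1 [ 0.4092 -0.0879]
d1b [ 0.2892 -0.0043]
d2a [0.586  0.1488]
d2b [0.507  0.2742]
s wl [ 0.7235 -0.1653]
s wr [0.6909 0.0992]
s tl [ 0.6554 -0.1778]
s tr [0.625  0.1056]
s post [0.6141 0.0383]
s cap [ 0.6291 -0.0925]
```

drive_tool(
  plan=[
    [-0.48,-0.436,-0.18,0,0,-0.282,0.0],
    [-0.48,-0.436,-0.18,0,0,-0.282,0.0],
    [-0.48,-0.436,-0.18,0,0,-0.282,0.0],
    [-0.48,-0.436,-0.18,0,0,-0.282,0.0],
    [-0.48,-0.436,-0.18,0,0,-0.282,0.0],
    [-0.48,-0.436,-0.18,0,0,-0.282,0.0],
    [-0.48,-0.436,-0.18,0,0,-0.282,0.0],
    [-0.48,-0.436,-0.18,0,0,-0.282,0.0],
    [-0.48,-0.436,-0.18,0,0,-0.282,0.0],
    [-0.48,-0.436,-0.18,0,0,-0.282,0.0],
    [-0.48,-0.436,-0.18,0,0,-0.282,0.0],
    [-0.48,-0.436,-0.18,0,0,-0.282,0.0],
  ],
)

```text
time: 1.1
position: [0.4108, 0.1436, 0.3727]
tcp_rot: [-0.001, 1.0, 0.0, -0.0]
force: [1.0, -0.2, -0.0]
opening: 0.0142
grasp_force: 0.0
```

drive_tool(
  plan=[
    [0,0,0,0,0,0,0],
    [0,0,0,0,0,0,0],
    [0,0,0,0,0,0,0],
    [0,0,0,0,0,0,0],
    [0,0,0,0,0,0,0],
    [0,0,0,0,0,0,0],
    [0,0,0,0,0,0,0],
    [0,0,0,0,0,0,0],
  ],
)

```text
time: 1.77
position: [0.4101, 0.146, 0.3723]
tcp_rot: [-0.001, 1.0, -0.0, -0.0]
force: [-0.5, -0.5, -0.5]
opening: 0.0003
grasp_force: 0.0
```

```bash
python3 - <<'E'
from h import *
s=ctrl.sense();print(s["time"],s["position"],R.from_quat(s["tcp_rot"]).as_matrix().round(3),s["opening"])
i,K,p,r=cam("wrist"); save("w1",cv2.resize(i,None,fx=1.25,fy=1.25)); np.savez("w1",i=i,K=K,p=p,r=r)
print(p,r.round(2))
E
```

```text
1.7667 [0.41010828 0.146008   0.37228301] [[-1.    -0.002 -0.   ]
 [-0.002  1.    -0.   ]
 [ 0.    -0.    -1.   ]] 0.00032526879207452547
[0.32979047 0.14548352 0.51822475] [[-0.    0.96  0.28]
 [ 1.    0.    0.  ]
 [-0.    0.28 -0.96]]
```

View pics/w1.png

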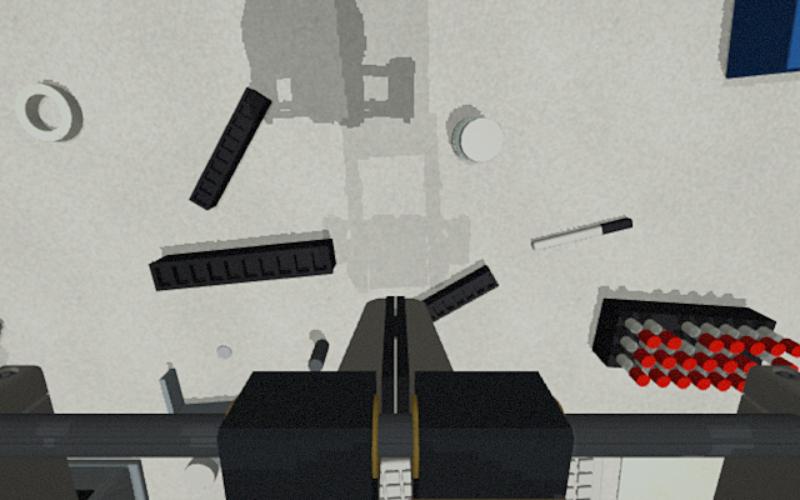

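The wrist view looks down with +x toward the bottom and +y right. The rack spans (150,275) to (335,250). The post base is at (316,368), the cap at (224,352) and the left decoy at (460,292). The tape, at (48,112), is well clear.

```bash
python3 - <<'E'
from h import *
from scipy.optimize import least_squares
V={}
for n in("scene","side","w1"):
    d=np.load(n+".npz"); V[n]=(d["i"],d["K"],d["p"],d["r"])
W=lambda u,v,z=0:pt(*V["w1"][1:],u/1.25,v/1.25,z)[:2].round(4)
x0=[.489,-.0425,.104]
print("w",fitbox([V["w1"]],x0))
for n,q in dict(postb=(316,366),postt=(319,337,.055),cap=(224,352),tape=(48,112),potb=(478,140,.06),walltip=(171,372,.03),d2=(430,315,.02),d1=(205,203,.02)).items():print(n,W(*q))
# dock fit: clicks (scene crop)
S=V["scene"][1:];C=lambda u,v:np.array([215+(u+.5)/4-.5,130+(v+.5)/4-.5])
obs=[((0,-.14,.03),C(118,278)),((0,.14,.03),C(386,441)),((.008,-.148,.03),C(98,281)),((.008,.148,.03),C(394,460)),((-.06,-.148,.03),C(146,219)),((-.06,.148,.03),C(441,388)),
]
def f(q):
    c,s=np.cos(q[2]),np.sin(q[2]);e=[]
    for X,u in obs:
        X=np.array([q[0]+c*X[0]-s*X[1],q[1]+s*X[0]+c*X[1],X[2]]); e+=list(proj(*S,X)-u)
    P=[q[0]-c*.078-s*q[3],q[1]-s*.078+c*q[3],.055]; e+=list(proj(*S,P)-C(372,307))
    P=[q[0]-c*.078+s*q[3],q[1]-s*.078-c*q[3],.0015]; e+=list(proj(*S,P)-C(240,265))
    return e
o=least_squares(f,[.7,-.016,.08,.07],loss="soft_l1",f_scale=.5);print(o.x,np.round(o.fun,1))
q=o.x;c,s=np.cos(q[2]),np.sin(q[2]);print("post",q[0]-c*.078-s*q[3],q[1]-s*.078+c*q[3],"cap",q[0]-c*.078+s*q[3],q[1]-s*.078-c*q[3])
E
```

```text
w (array([ 0.49180651, -0.0427438 ,  0.11145222]), np.float64(0.03229326412645983))
postb [0.6512 0.0342]
postt [0.5763 0.0518]
cap [ 0.6293 -0.0939]
tape [ 0.3104 -0.2661]
potb [0.3397 0.234 ]
walltip [ 0.6424 -0.1547]
d2 [0.5624 0.192 ]
d1 [ 0.4152 -0.0845]
[ 0.69800923 -0.01640725  0.08409763  0.06831365] [-2.  -0.6  1.5  0.4 -0.4 -0.7  0.2 -1.1  0.2  0.2  0.3  0.3 -0.4  0.7
 -0.1  0. ]
post 0.6145466451057287 0.04511308807392636 cap 0.6260231372629881 -0.09103134952281686
```

drive_tool(
  plan=[
    [-0.064,-0.046,0.27,0,0,-0.107,0],
    [-0.064,-0.046,0.27,0,0,-0.107,0],
    [-0.064,-0.046,0.27,0,0,-0.107,0],
    [-0.064,-0.046,0.27,0,0,-0.107,0],
    [-0.064,-0.046,0.27,0,0,-0.107,0],
    [-0.064,-0.046,0.27,0,0,-0.107,0],
    [-0.064,-0.046,0.27,0,0,-0.107,0],
    [-0.064,-0.046,0.337,0,0,-0.107,0],
    [-0.064,-0.046,0.337,0,0,-0.107,0],
    [-0.064,-0.046,0.337,0,0,-0.107,0],
    [-0.064,-0.046,0.337,0,0,-0.107,0],
    [-0.064,-0.046,0.337,0,0,-0.107,0],
  ],
)

```text
time: 2.82
position: [0.476, 0.0996, 0.0372]
tcp_rot: [-0.054, 0.999, -0.0, 0.001]
force: [-0.2, -0.7, 0.7]
opening: 0.0006
grasp_force: 0.0
```

drive_tool(
  plan=[
    [0,-0.006,0,0,0,0,0],
    [0,-0.012,0,0,0,0,0],
    [0,-0.018,0,0,0,0,0],
    [0,-0.024,0,0,0,0,0],
    [0,-0.03,0,0,0,0,0],
    [0,-0.036,0,0,0,0,0],
    [0,-0.042,0,0,0,0,0],
    [0,-0.048,0,0,0,0,0],
    [0,-0.053,0,0,0,0,0],
    [0,-0.057,0,0,0,0,0],
    [0,-0.06,0,0,0,0,0],
    [0,-0.06,0,0,0,0,0],
  ],
)

```text
time: 3.82
position: [0.4823, 0.0399, 0.037]
tcp_rot: [-0.053, 0.999, 0.001, 0.001]
force: [-0.1, 5.8, 5.7]
opening: 0.0004
grasp_force: 2.7
```

```bash
python3 - <<'E'
from h import *
s=ctrl.sense();print(s["position"],s["force"])
for g in([.493,-.088,.107],[.493,-.07,.107]):
  print(fitbox([cam("scene")],g),fitbox([cam("side")],g))
E
```

```text
[0.48230204 0.03990435 0.03704068] [-0.09199637  5.75528184  5.6666046 ]
(array([ 0.48638836, -0.06339274,  0.18797632]), np.float64(0.5621397009334854)) (array([ 0.48972607, -0.08482217,  0.16500607]), np.float64(0.4319822607260726))
(array([ 0.48552989, -0.06246336,  0.20145412]), np.float64(0.5872225736365886)) (array([ 0.49043273, -0.08432528,  0.15415564]), np.float64(0.4542123629112662))
```

drive_tool(
  plan=[
    [0,0.01,-0.02,0,0,0,0],
    [0,0.01,-0.06,0,0,0,0],
    [0.0,0.01,-0.1,0,0,0,0.0],
    [0.057,-0.06,-0.13,0,0,0,0.09],
    [0.057,-0.11,-0.13,0,0,0,0.09],
    [0.057,-0.11,-0.13,0,0,0,0.09],
    [0.057,-0.11,-0.13,0,0,0,0.09],
    [0.057,-0.11,-0.13,0,0,0,0.09],
    [0.057,-0.11,-0.13,0,0,0,0.09],
    [0.057,-0.11,-0.13,0,0,0,0.09],
    [0.057,-0.11,-0.13,0,0,0,0.09],
    [0.057,-0.11,-0.13,0,0,0,0.09],
  ],
)

```text
time: 5.02
position: [0.436, -0.0746, 0.1649]
tcp_rot: [-0.055, 0.998, 0.0, -0.0]
force: [-0.4, -0.8, 1.0]
opening: 0.0581
grasp_force: 0.0
```

```bash
python3 - <<'E'
from h import *
s=ctrl.sense();print(s["position"],s["force"],s["opening"])
a,b=cam("scene"),cam("side");g=[.493,-.083,.107]
print(fitbox([a],g),fitbox([b],g))
im=np.hstack([cv2.resize(a[0][110:260,215:415],(400,300)),cv2.resize(b[0][160:310,220:420],(400,300))]);save("p2",im)
E
```

```text
[ 0.43604914 -0.07455408  0.16487593] [-0.35581283 -0.76669429  1.01490551] 0.0580835057378377
(array([ 0.49341219, -0.08408365,  0.10554206]), np.float64(0.032415239899844406)) (array([ 0.495009  , -0.08480348,  0.10638732]), np.float64(0.12822962532192406))
```

View pics/p2.png

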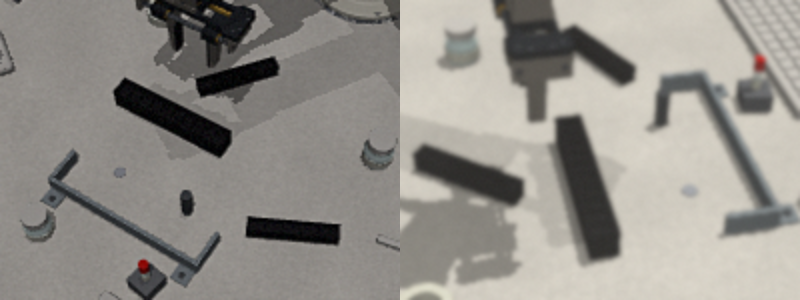

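The two views agree on the rack pose: (0.494, -0.084), yaw 0.106. The path behind the rack is free. I'll lower the open fingers there for a two-finger push.

drive_tool(
  plan=[
    [-0.013,-0.0155,0.03,0,0,0,0.09],
    [-0.013,-0.0155,0.06,0,0,0,0.09],
    [-0.013,-0.0155,0.09,0,0,0,0.09],
    [-0.013,-0.0155,0.11,0,0,0,0.09],
    [-0.013,-0.0155,0.128,0,0,0,0.09],
    [-0.013,-0.0155,0.128,0,0,0,0.09],
    [-0.013,-0.0155,0.128,0,0,0,0.09],
  ],
)

```text
time: 5.7
position: [0.4501, -0.0889, 0.0368]
tcp_rot: [-0.054, 0.999, 0.001, -0.001]
force: [0.6, -0.4, -0.0]
opening: 0.0898
grasp_force: 0.0
```

```bash
cat >> h.py <<'E'
DX,DY,DA,G=.698,-.0164,.084,.010
def d2w(x,y,a=0): c,s=np.cos(DA),np.sin(DA); return np.array([DX+c*x-s*y,DY+s*x+c*y,DA+a])
def w2d(x,y,a): c,s=np.cos(DA),np.sin(DA); return np.array([c*(x-DX)+s*(y-DY),-s*(x-DX)+c*(y-DY),a-DA])
def toolrows(start,poses):
    """start, poses: tool (x,y,yaw) world -> rows (x,y,turnz) in start tool axes"""
    a=start[2];tx=np.array([-np.cos(a),-np.sin(a)]);ty=np.array([-np.sin(a),np.cos(a)])
    return [[float(round(v,4)) for v in (tx@(q[:2]-start[:2]),ty@(q[:2]-start[:2]),-(q[2]-a))] for q in poses]
def now():
    s=ctrl.sense();m=R.from_quat(s["tcp_rot"]).as_matrix();return np.array([*s["position"][:2],np.arctan2(-m[0,1],m[1,1])])
E
python3 - <<'E'
from h import *
s=now();print(s,ctrl.sense()["position"][2])
r0=np.array([.4935,-.084,.106]);u=lambda a:np.array([-np.sin(a),np.cos(a)]);n=lambda a:np.array([np.cos(a),np.sin(a)])
end=r0[:2]-.11*u(r0[2]);P=[]
rk=[]
for a in np.linspace(.106,DA-.35,10): rk.append((*(end+.11*u(a)),a))
a=rk[-1][2]
print("centre dock after rot",w2d(*rk[-1]))
for d in np.linspace(0,.08,9)[1:]: rk.append((*(np.array(rk[9][:2])+d*n(a)),a))
print("A",w2d(*rk[-1]))
for q in rk: P.append(np.array([*(np.array(q[:2])-(.018+G)*n(q[2])),q[2]]))
for l in toolrows(s,P):print(l)
E
```

```text
[ 0.45012999 -0.08893882  0.1089462 ] 0.036796533323517316
centre dock after rot [-0.16931211 -0.05684622 -0.35      ]
A [-0.09416229 -0.08427805 -0.35      ]
[-0.0157, 0.0003, 0.0029]
[-0.0202, 0.0013, 0.0443]
[-0.0248, 0.0022, 0.0856]
[-0.0295, 0.0029, 0.1269]
[-0.0341, 0.0033, 0.1683]
[-0.0388, 0.0036, 0.2096]
[-0.0435, 0.0037, 0.2509]
[-0.0482, 0.0036, 0.2923]
[-0.0529, 0.0033, 0.3336]
[-0.0576, 0.0028, 0.3749]
[-0.0669, -0.0009, 0.3749]
[-0.0762, -0.0045, 0.3749]
[-0.0855, -0.0082, 0.3749]
[-0.0948, -0.0118, 0.3749]
[-0.1041, -0.0155, 0.3749]
[-0.1134, -0.0192, 0.3749]
[-0.1227, -0.0228, 0.3749]
[-0.132, -0.0265, 0.3749]
```

drive_tool(
  plan=[
    [-0.008,0,0,0,0,0.003,0.09],
    [-0.0155,0,0,0,0,0.003,0.09],
    [-0.02,0.001,0,0,0,0.044,0.09],
    [-0.025,0.002,0,0,0,0.086,0.09],
    [-0.0295,0.003,0,0,0,0.127,0.09],
    [-0.034,0.003,0,0,0,0.168,0.09],
    [-0.039,0.0035,0,0,0,0.21,0.09],
    [-0.0435,0.0035,0,0,0,0.251,0.09],
    [-0.048,0.0035,0,0,0,0.292,0.09],
    [-0.053,0.003,0,0,0,0.334,0.09],
    [-0.0575,0.003,0,0,0,0.375,0.09],
    [-0.0575,0.003,0,0,0,0.375,0.09],
  ],
)

```text
time: 6.7
position: [0.5094, -0.0804, 0.0387]
tcp_rot: [0.133, 0.991, -0.0, 0.001]
force: [-0.6, 0.5, -1.2]
opening: 0.0901
grasp_force: 0.0
```

```bash
python3 - <<'E'
from h import *
s=ctrl.sense();print(now(),s["force"])
a,b=cam("scene"),cam("side");g=d2w(-.169,-.057,-.35);print("exp",g)
for v in(a,b):
  q,e=fitbox([v],g);print(q,e,w2d(*q))
save("p3",np.hstack([cv2.resize(a[0][110:260,215:415],(400,300)),cv2.resize(b[0][160:310,220:420],(400,300))]))
E
```

```text
[ 0.50943906 -0.08043898 -0.26703018] [-0.58714004  0.50094119 -1.23314393]
exp [ 0.53437825 -0.08737833 -0.266     ]
[ 0.53434953 -0.08665435 -0.24286879] 0.6196658355544091 [-0.16896788 -0.05627616 -0.32686879]
[ 0.52538697 -0.08112676 -0.37238685] 0.5559175284780375 [-0.17743507 -0.05001609 -0.45638685]
```

View pics/p3.png

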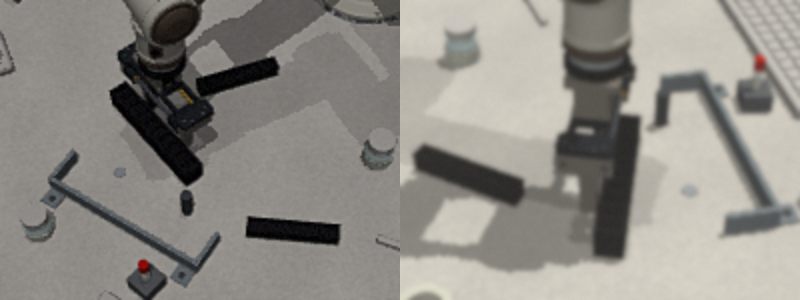

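The rack has turned as intended, with its left end now pointing at the gap beside the post and both fingers on its side. Next I push it straight along its normal.

drive_tool(
  plan=[
    [-0.007,0,0,0,0,0,0.09],
    [-0.014,0,0,0,0,0,0.09],
    [-0.021,0,0,0,0,0,0.09],
    [-0.028,0,0,0,0,0,0.09],
    [-0.035,0,0,0,0,0,0.09],
    [-0.042,0,0,0,0,0,0.09],
    [-0.049,0,0,0,0,0,0.09],
    [-0.056,0,0,0,0,0,0.09],
    [-0.063,0,0,0,0,0,0.09],
    [-0.069,0,0,0,0,0,0.09],
    [-0.074,0,0,0,0,0,0.09],
    [-0.078,0,0,0,0,0,0.09],
  ],
)

```text
time: 7.8
position: [0.5821, -0.1007, 0.0375]
tcp_rot: [0.133, 0.991, 0.0, -0.002]
force: [-7.9, 1.9, 6.5]
opening: 0.0899
grasp_force: 3.7
```

drive_tool(
  plan=[
    [0.01,0,0,0,0,0,0.09],
    [0.03,0,0,0,0,0,0.09],
    [0.04,0,-0.04,0,0,0,0.09],
    [0.07,0,-0.08,0,0,0,0.09],
    [0.1,0,-0.12,0,0,0,0.03],
    [0.13,0,-0.15,0,0,0,0],
    [0.13,0,-0.15,0,0,0,0],
    [0.13,0,-0.15,0,0,0,0],
    [0.13,0,-0.15,0,0,0,0],
  ],
)

```text
time: 8.55
position: [0.4584, -0.0671, 0.1885]
tcp_rot: [0.133, 0.991, -0.0, 0.002]
force: [-0.2, 0.5, -0.5]
opening: 0.059
grasp_force: 0.0
```

```bash
python3 - <<'E'
from h import *
s=ctrl.sense();print(now(),s["position"][2],s["force"])
a,b=cam("scene"),cam("side");g=d2w(-.094,-.084,-.35);print("exp",g)
for v in(a,b):
  q,e=fitbox([v],g);print(q,e,w2d(*q))
save("p4",np.hstack([cv2.resize(a[0][110:260,215:415],(400,300)),cv2.resize(b[0][160:310,220:420],(400,300))]))
E
```

```text
[ 0.45836394 -0.06713469 -0.26652362] 0.18846122111921904 [-0.21975936  0.50323957 -0.52636624]
exp [ 0.61137914 -0.10799054 -0.266     ]
[ 0.60754768 -0.10675904 -0.27105521] 0.03029614481557219 [-0.09771463 -0.08245138 -0.35505521]
[ 0.60914495 -0.10833849 -0.27065263] 0.07486603983419271 [-0.09625551 -0.08415927 -0.35465263]
```

View pics/p4.png

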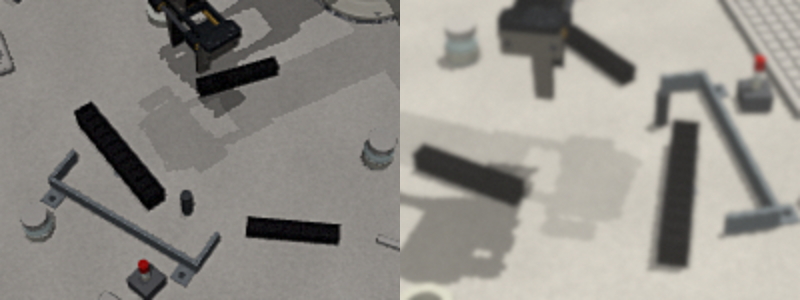

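The rack is in front of the mouth at dock (-97, -83) mm, relative yaw -0.355, and clears the post line by about 7 mm. Before going round its right end I'll check how close the scanner is.

```bash
python3 - <<'E'
from h import *
d=np.load("scene.npz");S=(d["K"],d["p"],d["r"])
for u,v,z in[(185,135,0),(192,154,0),(221,147,0),(213,122,0),(195,110,.15),(203,133,.1)]:print(u,v,pt(*S,u,v,z)[:2].round(3))
c=np.array([.6083,-.1075]);a=-.268;u=np.array([-np.sin(a),np.cos(a)]);n=np.array([np.cos(a),np.sin(a)])
t=c-.143*u;print(toolrows(now(),[np.array([*t,-.268])]))
for k in(-1,1):
  for m in(-1,1):print("body",t+k*.095*u+m*.038*n)
E
```

```text
185 135 [ 0.629 -0.531]
192 154 [ 0.674 -0.446]
221 147 [ 0.587 -0.384]
213 122 [ 0.521 -0.493]
195 110 [ 0.59  -0.459]
203 133 [ 0.623 -0.405]
[[-0.1558, -0.1425, 0.0013]]
body [ 0.50863331 -0.32694145]
body [ 0.58192029 -0.34706651]
body [ 0.55894595 -0.14372399]
body [ 0.63223293 -0.16384904]
```

drive_tool(
  plan=[
    [-0.04,-0.035,0,0,0,0,0],
    [-0.075,-0.07,0,0,0,0,0],
    [-0.11,-0.1,0,0,0,0,0],
    [-0.156,-0.14,0,0,0,0,0],
    [-0.156,-0.14,0,0,0,0,0],
    [-0.156,-0.14,0.03,0,0,0,0],
    [-0.156,-0.14,0.06,0,0,0,0],
    [-0.156,-0.14,0.09,0,0,0,0],
    [-0.156,-0.14,0.12,0,0,0,0],
    [-0.156,-0.14,0.151,0,0,0,0],
    [-0.156,-0.14,0.151,0,0,0,0],
    [-0.156,-0.14,0.151,0,0,0,0],
  ],
)

```text
time: 9.65
position: [0.5694, -0.2418, 0.0332]
tcp_rot: [0.133, 0.991, 0.001, -0.003]
force: [-0.4, -0.3, 0.6]
opening: 0.0004
grasp_force: 0.0
```

drive_tool(
  plan=[
    [0,0.007,0,0,0,0,0],
    [0,0.014,0,0,0,0,0],
    [0,0.021,0,0,0,0,0],
    [0,0.028,0,0,0,0,0],
    [0,0.035,0,0,0,0,0],
    [0,0.042,0,0,0,0,0],
    [0,0.049,0,0,0,0,0],
    [0,0.056,0,0,0,0,0],
    [0,0.062,0,0,0,0,0],
    [0,0.066,0,0,0,0,0],
    [0,0.07,0,0,0,0,0],
    [0,0.07,0,0,0,0,0],
  ],
)

```text
time: 10.65
position: [0.5909, -0.1756, 0.0383]
tcp_rot: [0.133, 0.991, -0.001, 0.002]
force: [0.0, -2.3, 2.5]
opening: 0.0002
grasp_force: 1.6
```

```bash
python3 - <<'E'
from h import *
s=ctrl.sense();print(now(),s["position"][2],s["force"])
a,b=cam("scene"),cam("side")
g=now();u=np.array([-np.sin(g[2]),np.cos(g[2])]);g=np.array([*(g[:2]+.128*u),g[2]]);print("exp",w2d(*g))
for v in(a,b):
  q,e=fitbox([v],g);print(q,e,w2d(*q))
save("p5",np.hstack([cv2.resize(a[0][110:260,215:415],(400,300)),cv2.resize(b[0][160:310,220:420],(400,300))]))
E
```

```text
[ 0.59093165 -0.17561703 -0.26585089] 0.03834033421397099 [ 0.01418656 -2.32377796  2.4603396 ]
exp [-0.07646816 -0.02937823 -0.35047921]
[ 0.62095454 -0.0563246  -0.27329406] 0.41961421667165644 [-0.08012353 -0.03331962 -0.35729406]
[ 0.61643735 -0.05694098 -0.03255997] 0.6179385143570537 [-0.0846765  -0.03355483 -0.11655997]
```

View pics/p5.png

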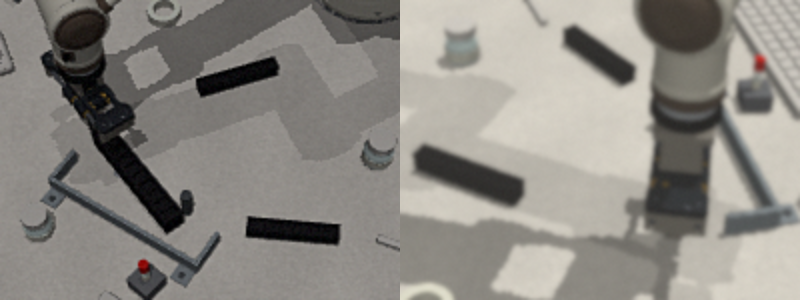

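The rack's left end is sliding in behind the post, seen at crop (186,200) in the left view. I'll carry on along its length.

drive_tool(
  plan=[
    [0,0.005,0,0,0,0,0],
    [0,0.01,0,0,0,0,0],
    [0,0.015,0,0,0,0,0],
    [0,0.02,0,0,0,0,0],
    [0,0.025,0,0,0,0,0],
    [0,0.03,0,0,0,0,0],
    [0,0.034,0,0,0,0,0],
    [0,0.038,0,0,0,0,0],
    [0,0.041,0,0,0,0,0],
    [0,0.043,0,0,0,0,0],
    [0,0.043,0,0,0,0,0],
  ],
)

```text
time: 11.67
position: [0.6015, -0.1348, 0.0376]
tcp_rot: [0.133, 0.991, -0.001, 0.001]
force: [-1.2, -5.6, 5.6]
opening: 0.0002
grasp_force: 2.9
```

drive_tool(
  plan=[
    [0,-0.015,0,0,0,0,0],
    [0,-0.03,0,0,0,0,0],
    [0,-0.03,-0.04,0,0,0,0],
    [0,-0.03,-0.08,0,0,0,0],
    [0.04,-0.03,-0.12,0,0,0,0],
    [0.08,-0.03,-0.13,0,0,0,0],
    [0.12,-0.03,-0.13,0,0,0,0],
    [0.16,-0.03,-0.13,0,0,0,0],
    [0.16,-0.03,-0.13,0,0,0,0],
    [0.16,-0.03,-0.13,0,0,0,0],
  ],
)

```text
time: 12.5
position: [0.4356, -0.1198, 0.1651]
tcp_rot: [0.134, 0.991, 0.001, -0.001]
force: [0.6, 0.5, -0.3]
opening: 0.0008
grasp_force: 0.0
```

```bash
python3 - <<'E'
from h import *
s=ctrl.sense();print(now(),s["position"][2],s["force"])
a,b=cam("scene"),cam("side");g=d2w(-.062,.01,-.35)
for v in(a,b):
  q,e=fitbox([v],g);print(q,e,w2d(*q))
save("p6",np.hstack([cv2.resize(a[0][110:260,215:415],(400,300)),cv2.resize(b[0][160:310,220:420],(400,300))]))
E
```

```text
[ 0.43560983 -0.11982475 -0.2681026 ] 0.16512174127742335 [ 0.57650373  0.49512344 -0.33606485]
[ 0.63303959 -0.01432271 -0.26984548] 0.09606958341508076 [-0.06455708  0.00752023 -0.35384548]
[ 0.63433529 -0.01742573 -0.29904568] 0.35784126984126985 [-0.06352629  0.00431944 -0.38304568]
```

View pics/p6.png

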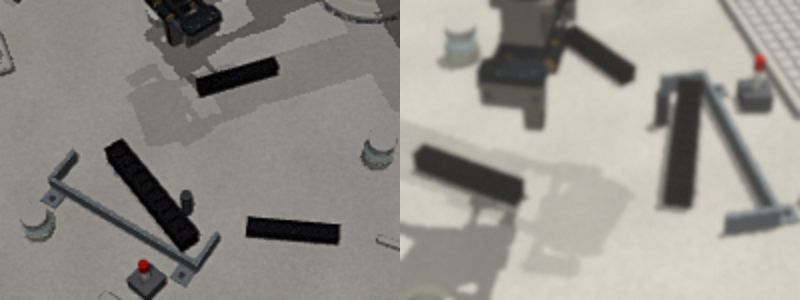

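The left end is now behind the post at dock (-64, +7) mm. Next I swing the right end in with two fingers set right of the post.

```bash
python3 - <<'E'
from h import *
def tool(rk,back,off=-.040):
    q=d2w(*rk);a=q[2];u=np.array([-np.sin(a),np.cos(a)]);n=np.array([np.cos(a),np.sin(a)])
    return np.array([*(q[:2]-(.018+G+back)*n+off*u),a])
r0=np.array([-.0642,.0065,-.354]);r1=np.array([-.018,0,0])
s=now();t0=tool(r0,.02);print("approach",toolrows(s,[t0]),"z",ctrl.sense()["position"][2])
for f in np.linspace(0,1,12):print(round(f,2),toolrows(t0,[tool(r0+f*(r1-r0),0)]))
E
```

```text
approach [[-0.1114, 0.1138, 0.0022]] z 0.16653794094363297
0.0 [[-0.02, 0.0, -0.0]]
0.09 [[-0.0254, 0.0, -0.0322]]
0.18 [[-0.0309, 0.0001, -0.0644]]
0.27 [[-0.0364, 0.0002, -0.0965]]
0.36 [[-0.0419, 0.0003, -0.1287]]
0.45 [[-0.0475, 0.0005, -0.1609]]
0.55 [[-0.0531, 0.0008, -0.1931]]
0.64 [[-0.0587, 0.0011, -0.2253]]
0.73 [[-0.0643, 0.0014, -0.2575]]
0.82 [[-0.0699, 0.0018, -0.2896]]
0.91 [[-0.0755, 0.0022, -0.3218]]
1.0 [[-0.0812, 0.0027, -0.354]]
```

drive_tool(
  plan=[
    [-0.035,0.035,0,0,0,0,0.09],
    [-0.07,0.07,0,0,0,0,0.09],
    [-0.111,0.114,0,0,0,0,0.09],
    [-0.111,0.114,0,0,0,0,0.09],
    [-0.111,0.114,0,0,0,0,0.09],
    [-0.111,0.114,0.02,0,0,0,0.09],
    [-0.111,0.114,0.05,0,0,0,0.09],
    [-0.111,0.114,0.08,0,0,0,0.09],
    [-0.111,0.114,0.11,0,0,0,0.09],
    [-0.111,0.114,0.129,0,0,0,0.09],
    [-0.111,0.114,0.129,0,0,0,0.09],
    [-0.111,0.114,0.129,0,0,0,0.09],
  ],
)

```text
time: 13.6
position: [0.5757, -0.0402, 0.0362]
tcp_rot: [0.133, 0.991, 0.0, -0.001]
force: [-0.0, 0.0, 0.2]
opening: 0.0782
grasp_force: 0.0
```

drive_tool(
  plan=[
    [-0.01,0,0,0,0,0,0.09],
    [-0.02,0,0,0,0,0,0.09],
    [-0.0255,0,0,0,0,-0.032,0.09],
    [-0.031,0,0,0,0,-0.064,0.09],
    [-0.0365,0,0,0,0,-0.097,0.09],
    [-0.042,0,0,0,0,-0.129,0.09],
    [-0.0475,0.0005,0,0,0,-0.161,0.09],
    [-0.053,0.001,0,0,0,-0.193,0.09],
    [-0.0585,0.001,0,0,0,-0.225,0.09],
    [-0.064,0.0015,0,0,0,-0.258,0.09],
    [-0.07,0.002,0,0,0,-0.29,0.09],
    [-0.07,0.002,0,0,0,-0.29,0.09],
  ],
)

```text
time: 14.6
position: [0.6459, -0.0574, 0.0398]
tcp_rot: [-0.012, 1.0, -0.001, 0.002]
force: [-1.3, -0.2, 0.6]
opening: 0.0898
grasp_force: 0.5
```

drive_tool(
  plan=[
    [-0.004,0,0,0,0,-0.03,0.09],
    [-0.008,0,0,0,0,-0.06,0.09],
    [-0.011,0.0005,0,0,0,-0.06,0.09],
    [-0.012,0.0005,0,0,0,-0.06,0.09],
    [-0.012,0.0005,0,0,0,-0.06,0.09],
  ],
)

```text
time: 15.02
position: [0.6561, -0.0564, 0.0391]
tcp_rot: [-0.041, 0.999, -0.001, -0.0]
force: [-5.6, -2.0, 4.6]
opening: 0.0903
grasp_force: 2.9
```

drive_tool(
  plan=[
    [-0.0015,0,0,0,0,0,0.09],
    [-0.003,0,0,0,0,0,0.09],
    [-0.003,0,0,0,0,0,0.09],
  ],
)

```text
time: 15.27
position: [0.6568, -0.0564, 0.0391]
tcp_rot: [-0.042, 0.999, -0.001, -0.003]
force: [-14.6, -4.0, 12.0]
opening: 0.0898
grasp_force: 7.4
```

Contact: the force has risen to 15 N with the tool parallel to the bay. I'll back off and check.

drive_tool(
  plan=[
    [0.004,0,0,0,0,0,0.09],
    [0.02,0,0,0,0,0,0.09],
    [0.04,-0.01,0,0,0,0,0.09],
    [0.05,-0.01,-0.04,0,0,0,0.09],
    [0.08,-0.01,-0.08,0,0,0,0.09],
    [0.12,-0.01,-0.12,0,0,0,0.09],
    [0.16,-0.01,-0.15,0,0,0,0.09],
    [0.2,-0.01,-0.15,0,0,0,0.09],
    [0.22,-0.01,-0.15,0,0,0,0.09],
    [0.22,-0.01,-0.15,0,0,0,0.09],
  ],
)

```text
time: 16.1
position: [0.4364, -0.0833, 0.1889]
tcp_rot: [-0.041, 0.999, -0.001, 0.001]
force: [0.6, 0.3, -0.3]
opening: 0.0899
grasp_force: 0.0
```

```bash
python3 - <<'E'
from h import *
a,b=cam("scene"),cam("side");g=d2w(-.017,0,0)
for v in(a,b):
  q,e=fitbox([v],g);print(q,e,w2d(*q))
save("p7",np.hstack([cv2.resize(a[0][175:265,225:345],(440,330),interpolation=cv2.INTER_CUBIC),cv2.resize(b[0][185:285,320:440],(360,330),interpolation=cv2.INTER_CUBIC)]))
E
```

```text
[ 0.67606242 -0.01414379  0.07313168] 0.19292986072075446 [-0.02167093  0.00408885 -0.01086832]
[ 0.67992684 -0.01564839  0.10880184] 0.36365027857711385 [-0.01794637  0.00226532  0.02480184]
```

View pics/p7.png

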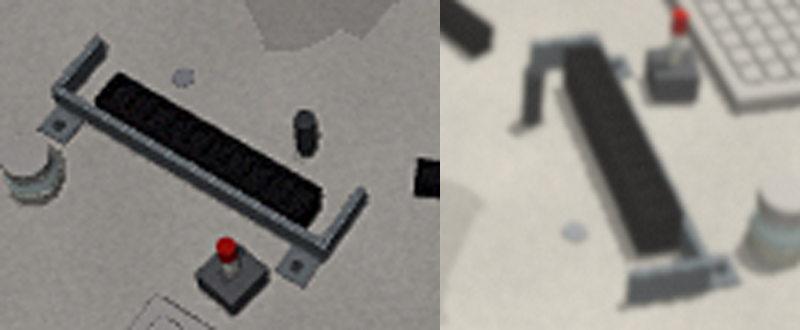

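```bash
python3 - <<'E'
from h import *
i,K,p,r=cam("scene")
W=lambda u,v,z:pt(K,p,r,225+(u+.5)/3.667-.5,175+(v+.5)/3.667-.5,z)[:2]
# sub-pixel edges sampled across the expected lines in the dock frame, at given height, by max gradient
g=i.max(2).astype(np.float32)
def edge(x,z,ys,sgn,w=.012):
    o=[]
    for y in ys:
        xs=np.arange(x-w,x+w,.0005);P=[]
        for q in xs:
            X=d2w(q,y);P.append(proj(K,p,r,[X[0],X[1],z]))
        P=np.array(P,np.float32);v=cv2.remap(cv2.GaussianBlur(g,(0,0),.7),P[:,:1],P[:,1:],cv2.INTER_CUBIC).ravel()
        o.append(xs[np.argmax(sgn*np.gradient(v))])
    c=np.polyfit(ys,o,1);c=np.polyfit(ys[abs(np.polyval(c,ys)-o)<.003],np.array(o)[abs(np.polyval(c,ys)-o)<.003],1);return c.round(4)
ys=np.linspace(-.09,.09,40)
print("rack front top",edge(-.036,.04,ys,-1))
print("wall outer top",edge(.008,.03,ys,-1),"rack/wall edge",edge(0,.03,ys,1,.006))
E
```

```text
rack front top [-0.0049 -0.0366]
wall outer top [-0.0063  0.0073] rack/wall edge [-0.0038 -0.0003]
```

The rack's front edge is parallel to the wall within 0.003 rad, and it sits 44 mm from the wall's outer edge, which matches 36 + 8 mm. The rack is flush, so I'm handing in.

```bash
python3 -c "
from workcell import ctrl
print(ctrl.job_done())"
```

```text
the job is handed in; nothing more can be done
None
```

The rack was pushed in behind the post, swung home, measured flush along the bay's back wall, and handed in at about 16 s; the verdict was not shown to me.

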